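# Open the solvent tin's child-resistant cap

### The job

The blue solvent tin in its holder has a child-resistant cap: press the red cap down hard, though not so hard that the thin tin is dented, and while pressing turn it counter-clockwise out of its catch. Then lift it off, set it down the right way up, rim down, in the steel tray (set it down, do not drop it) and let go. The tin must stay standing in its holder, and nothing else on the bench may be disturbed.

Things in the scene. Friction and masses are not known exactly. Their poses are not given: they have to be found in the camera images.
- holder: black holder screwed to the bench, 110 x 110 mm base plate, 79 mm square pocket with walls 70 mm above the bench (44 mm at the front); it cannot move and keeps the tin from turning. Origin: centre of its underside, on the bench; z up.
- holder_seat (a point): centre of the top of the foam in the pocket, 36 mm above the bench. Pressed from above, tin and cap sink together into the foam against little force (up to about 9 N), by 1 to 20 mm, until the tin stands firm; how far differs each time and cannot be seen.
- tin: square blue solvent tin, 77 x 77 mm, 104 mm high to the shoulder, 0.4 to 0.7 kg, loose in the pocket (1 mm play a side), standing on the foam. Origin: centre of its underside; z up along the neck. It is dented if pressed with more than about 28 N.
- tin_mouth (a point): centre of the top of the tin's neck (32 mm in diameter), 125.5 mm above the tin's origin. The neck carries three tabs; three lugs inside the cap sit in notches under them (bayonet) and a spring liner in the cap holds them up there.
- cap: red round cap, 49 mm in diameter (51 over the ribs), 30 mm high, 0.05 kg, grippable all round. Origin: centre of its lower rim, 111 mm above the tin's origin when closed; z up. Turned without pressing it is blocked after 3 degrees. Once off, it stands on its rim.
- cap_top (a point): centre of the cap's top, 30 mm above its origin. To open: press the cap 4 mm down on the firm tin (13 N at the start, 19 N at 4 mm, hard stop at 4.6 mm and 20 N), keep 20 to 25 N on it and turn counter-clockwise seen from above; turned by 60 to 72 degrees it lifts straight off; end stop at 80.
- tray: open stainless drip tray, 100 x 130 mm outside (x by y of its own frame), walls 2.5 mm thick and 13 mm high, floor 2.5 mm thick; fixed to the bench. Origin: centre of its underside, on the bench; z up.
- board: green circuit board waiting to be cleaned, 75 x 45 x 13 mm, loose bystander; origin at the centre of its underside.
- flux_bottle: cream bottle with a black needle top, 40 mm in diameter, 100 mm high, loose bystander; origin at the centre of its underside.
- wick_reel: turquoise reel lying flat, 42 mm in diameter, 12 mm high, loose bystander; origin at the centre of its underside.
Things that resemble listed ones, but are neither listed nor needed, are in the scene too. Of the things shaped like the cap, the red one is meant.

How it is judged:
By the outcome, as a careful person would: the job done as asked, in the order asked, and still so for the second after the job is handed in, with the robot touching nothing.
It also fails if it takes over 51 s, if anything falls off the work surface, if the arm or the gripper's body presses on something with over 40 N, if the wrist force passes 120 N, or if a joint passes its speed limit or range.

### The arm

A 6-joint arm with a two-finger parallel gripper is mounted at the origin on a cart in front of the work surface, level with it; the furniture and walls round the work are solid. World frame = base frame: x ahead of the robot, y to its left, z up, the work surface at z = 0. Lengths are in mm, angles in rad, forces in N, time in s.
With the tool pointing down it reaches from about 400 to 925 mm from the base axis. Payload 3.4 kg.
Tool frame: the origin (TCP) lies at the very end of the fingers, on their centre line; the grasp point (between the pads) lies 19 mm behind it; z points along the fingers, y is the line along which they close (so a half turn about z gives the same grasp; the last joint's range is limited). The gripper opens to 85 mm and grips with 20 to 120 N. Pads are 22 mm wide; open, the fingers measure 114 mm over their backs; the gripper's body (76 mm by 85 mm) begins 54 mm behind the grasp point. The pads swing forward as they close: fully open they stand 13 mm farther back than shut.
Start: joints at [-1.252, 0.307, 1.506, -0, 1.328, -0.073], TCP at [219.542, -531.444, 231.305] pointing down, gripper open.
Joint ranges: [-3.12, 3.12], [-1.05, 2.28], [0.14, 2.33], [-1.42, 4.57], [0.1, 2.73], [-2.68, 2.68]. Speed limits (rad/s): [2.57, 2.57, 3.14, 3.14, 3.14, 3.14].

### API

Orientations are given as [roll, pitch, yaw] about the fixed x, y, z axes, in that order (R = Rz(yaw) Ry(pitch) Rx(roll)).
In Python, from plant import manip gives the robot as it stands.
- The arm moves only by the tool drive_tool, never from a script. Its argument "plan" is text: rows parted by semicolons, each of 7 numbers parted by spaces: the shift along the world's x, y, z each as a share of 0.05 m, from -1 to 1, then the turn, a rotation vector about the world's x, y, z each as a share of 4 degrees, from -1 to 1, then the opening, from -1 (shut) to 1 (fully open), so that 0 is half open. A call has 1 to 5 rows; each row shifts and turns the commanded pose from where the row before left it; what a row does not reach is not made up. A row lasts 1/8 s, in which the tool goes at most 62.5 mm and 10.7 degrees, less where a joint would pass 70% of its speed; a pose out of reach is approached as far as the arm can. A call with a number of a shift or a turn outside -1 to 1 is refused whole. A call with a gripper value outside its range is refused whole. The fingers move at their own pace and stop on an object; "grip_force" is the grip in N (left out, the last holds). Time passes only in rows, so rows that do not move let the fingers close. It gives the time, the measured TCP pose, the force, the opening and the grip force at its end, in the units of the state.
- manip.state(): the state, without advancing time (a new reading comes with each control period).
- manip.get_image(name): name is "scene" or "top" or "wrist"; returns a dict with "image" (384x512x3 uint8, red, green, blue), "depth" (384x512 float32, mm along the optical axis (not along the pixel's ray), 0 where there is no reading), "fx", "fy", "cx", "cy" (pixels), "extrinsics" (4x4, takes a point from camera to world coordinates); the wrist camera has in their place "mount" (4x4, takes a point from camera to tool coordinates, whose origin is the TCP and whose axes are the flange's). Camera axes: x right, y up, looking along -z (the intrinsics and any distortion apply to the point x, -y, -z); pixel columns grow to the right and rows downward; lengths in mm; the calibration is good to about 2 mm. The wrist camera is an equidistant fisheye: a pixel r from the principal point sees the ray r / f radians off the axis. A picture is of the moment at which its call begins: read the wrist's pose just before it.
- manip.close_job(): hands the job in; it is judged then, once.
Trained networks look in the newest picture that a camera, given by its name, has taken for a name from the list of things; names that differ only in an ending like _2 or _b are one class to them, and where a whole thing is asked for, a point or a joint stands for the part that bears it (a point fixed in the world has none). Each returns a list of dicts, best first, with "score" (0 to 1); they miss things now and then, are a little off and sometimes report something else, mostly with a low value. They report only what shows in the picture. A call takes as long as a camera call. They do not tell look-alikes from the thing itself.
- manip.outline_of(camera, query): "mask" (384x512 bool, what is visible of it) and "rect" ([left, top, width, height] in pixels, round what is visible of it).
The state is a dict: "time": time; "q": joint angles; "dq": joint speeds; "effort": joint torques, N m; "position": TCP position; "tcp_rot": TCP orientation; "force": force on the tool from outside, world axes, zero at the start; "moment": the same for the moment, N m; "width": finger opening in mm; "grasp_force": force on a finger pad.
Only numpy, scipy, OpenCV 4.12 (cv2) and the standard library are available. Lean on these libraries where they do the work, as an engineer would, in place of code of your own. Each camera call takes 0.05 s, during which the arm holds its last target. There are 200 camera calls.

## Working session

There is one attempt and no reset: what is moved stays moved. The work goes in short steps, Python scripts to look and compute and a tool call to move; the robot and the scene stay as the last step left them, time stands still between calls to the robot, and variables do not carry over. Pictures are saved under pics/ and viewed, at most 10 in all, crops included, and the job is handed in when it is done.

Besides the shell and the picture viewer there is one more tool, called after ">>>" by a JSON object that holds its "op" and its "data". drive_tool: Moves the arm, as the interface text tells. Its arguments: {"type":"object","properties":{"plan":{"type":"string"},"grip_force":{"type":"number"}},"required":["plan"]}

```bash
mkdir -p pics; ls; cat > h.py <<'E'
import numpy as np, cv2
from plant import manip
def pts(im):
    d=im["depth"];h,w=d.shape
    u,v=np.meshgrid(np.arange(w),np.arange(h))
    x=(u-im["cx"])/im["fx"]*d;y=-(v-im["cy"])/im["fy"]*d
    P=np.stack([x,y,-d,np.ones_like(d)],-1)
    W=P@np.array(im["extrinsics"]).T
    W=W[...,:3];W[d<=0]=np.nan
    return W
E
python3 - <<'E'
from h import *
s=manip.state();print(s)
I={}
for c in("scene","top"):
    im=manip.get_image(c);I[c]=im["image"];W=pts(im)
    np.save(f"pics/{c}.npy",W)
    for n in("cap","tin","holder","tray","board","flux_bottle","wick_reel"):
        for o in manip.outline_of(c,n)[:3]:
            m=o["mask"]&~np.isnan(W[...,0])
            p=W[m]
            if len(p)<5: print(c,n,o["score"],o["rect"]);continue
            zt=np.percentile(p[:,2],95);t=p[p[:,2]>zt-5]
            print(c,n,round(o["score"],2),o["rect"],"zt",zt.round(),"top mid",((t[:,:2].max(0)+t[:,:2].min(0))/2).round(1),"ext",(t[:,:2].max(0)-t[:,:2].min(0)).round(),im["image"][o["mask"]].mean(0).round())
cv2.imwrite("pics/a.png",cv2.resize(np.vstack([I["scene"],I["top"]]),None,fx=.78,fy=.78)[...,::-1])
E
```

```text
pics
{'time': 0.0, 'q': array([-1.25249025e+00,  3.07547974e-01,  1.50770187e+00,  1.74048613e-05,
        1.32842008e+00, -7.34783244e-02]), 'dq': array([-2.17625841e-03,  8.64898512e-05,  6.54299943e-04, -1.04421411e-05,
        3.21216609e-03, -2.72833190e-04]), 'effort': array([-2.02832387e-03, -4.57556534e+01, -2.51924193e+01, -1.33744466e-04,
        1.32566888e-02, -2.07452668e-07]), 'position': array([ 219.32483681, -530.74567866,  230.38465383]), 'tcp_rot': array([-3.13952223e+00, -1.69338320e-04,  3.91780030e-01]), 'force': array([ 0.02766283,  0.09624922, -0.38171121]), 'moment': array([-0.01205752, -0.04691977,  0.05062474]), 'grasp_force': 0.0, 'width': 85.2115814426268}
scene cap 0.78 [208.5, 289.5, 22.6, 27.5] zt 33.0 top mid [413.6 164.2] ext [49. 47.] [ 68. 157.  77.]
scene cap 0.61 [232.2, 233.6, 19.4, 27.0] zt 32.0 top mid [525.9  25.4] ext [49. 49.] [219. 197.  63.]
scene cap 0.6 [178.8, 207.6, 26.6, 23.3] zt 179.0 top mid [528.9 140.3] ext [49. 49.] [187.  55.  49.]
scene tin 0.69 [172.9, 220.7, 48.7, 56.4] zt 138.0 top mid [522.8 141.7] ext [48. 59.] [143. 142. 
[... 770 characters left out ...]
20.4] zt 181.0 top mid [527.7 137.7] ext [46. 47.] [208.  81.  70.]
top holder 0.92 [170.6, 182.3, 39.2, 37.6] zt 71.0 top mid [530.1 137.1] ext [83. 91.] [74. 63. 50.]
top tray 0.85 [257.3, 200.0, 49.1, 35.1] zt 16.0 top mid [ 472.6 -146.6] ext [115. 138.] [192. 182. 177.]
top board 0.61 [326.3, 231.1, 29.2, 18.5] zt 15.0 top mid [ 415.8 -323.4] ext [49. 70.] [ 97. 133.  97.]
top flux_bottle 0.54 [293.0, 154.4, 14.8, 16.3] zt 85.0 top mid [ 647.  -199.4] ext [16. 21.] [143. 124.  86.]
top wick_reel 0.71 [164.6, 163.8, 16.7, 9.9] zt 15.0 top mid [622.5 199.8] ext [39. 40.] [ 78. 138. 156.]
top wick_reel 0.23 [171.6, 180.6, 40.7, 35.4] zt 70.0 top mid [528.7  95.2] ext [80.  7.] [69. 59. 48.]
```

View pics/a.png

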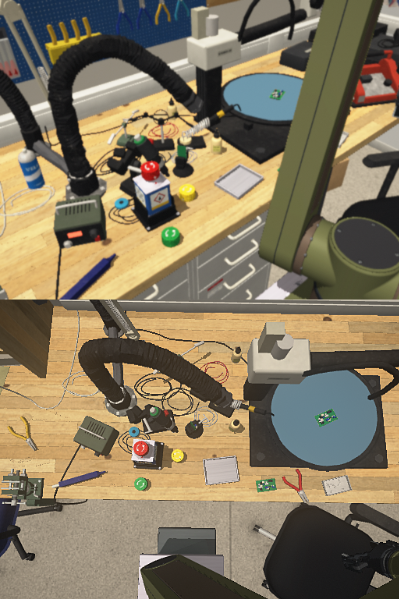

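```bash
python3 - <<'E'
from h import *
W=np.vstack([np.load(f"pics/{c}.npy").reshape(-1,3) for c in("scene","top")]);W=W[~np.isnan(W[:,0])]
def rep(x0,x1,y0,y1,z0):
    k=(W[:,0]>x0)&(W[:,0]<x1)&(W[:,1]>y0)&(W[:,1]<y1)&(W[:,2]>z0);p=W[k];print(x0,x1,y0,y1,len(p));
    for g in np.unique((p//40).round().astype(int)[:,:2],axis=0):
        q=p[((p//40)[:,:2]==g).all(1)]
        print(g*40,len(q),q[:,2].min().round(),q[:,2].max().round(),end=' | ')
    print()
rep(400,720,20,300,100); rep(300,600,-300,20,40)
im=manip.get_image("top");P=pts(im)
o=manip.outline_of("top","tray")[0]
m=o["mask"]&(abs(P[...,2]-9)<12)
# minAreaRect of tray footprint projected on z=13 plane
p=P[m][:,:2].astype(np.float32);print(cv2.minAreaRect(p),np.median(P[m],0))
b=cv2.resize(im["image"][150:270,140:330],None,fx=3.2,fy=3.2)
im=manip.get_image("scene")
a=cv2.resize(im["image"][180:320,110:300],None,fx=3.2*1,fy=3.2*1)
c=np.hstack([a[:384],b[:384,:]]);c=cv2.resize(c,(800,int(c.shape[0]*800/c.shape[1])))
cv2.imwrite("pics/b.png",c[...,::-1])
E
```

```text
400 720 20 300 10774
[480  80] 242 100.0 179.0 | [480 120] 858 100.0 181.0 | [480 160] 343 101.0 178.0 | [520  80] 191 101.0 181.0 | [520 120] 356 126.0 183.0 | [520 160] 289 100.0 179.0 | [560  80] 21 125.0 131.0 | [560 120] 47 102.0 133.0 | [560 160] 43 100.0 132.0 | [560 280] 46 100.0 114.0 | [600  40] 366 100.0 182.0 | [600  80] 372 100.0 188.0 | [600 120] 142 100.0 120.0 | [600 160] 265 100.0 146.0 | [640  40] 196 105.0 185.0 | [640  80] 531 101.0 198.0 | [640 120] 720 101.0 171.0 | [640 160] 476 100.0 173.0 | [640 200] 39 119.0 140.0 | [680   0] 541 352.0 444.0 | [680  40] 984 369.0 466.0 | [680  80] 926 132.0 476.0 | [680 120] 857 158.0 477.0 | [680 160] 763 164.0 470.0 | [680 200] 596 382.0 460.0 | [680 240] 564 101.0 423.0 | 
300 600 -300 20 0

((473.0802001953125, -147.21945190429688), (103.53744506835938, 132.34420776367188), 7.391414165496826) [ 472.39032266 -148.96501634    3.53094988]
```

View pics/b.png

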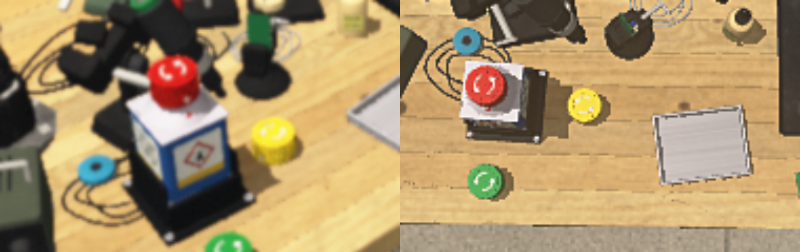

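The red cap sits on the blue tin (left crop ~(172,85), right crop ~(487,85)). The loose green (225,245) and yellow (275,140) caps are only look-alikes, so the red one, on the blue tin, is the target. The tray is at right crop ~(702,145).

>>> {"op": "drive_tool", "data": {"plan": "0.44 0.957 1 0 0 -1 1;0.44 0.957 0 0 0 -1 1;0.44 0.957 0 0 0 -1 1;0.44 0.957 0 0 0 -1 1;0.44 0.957 0 0 0 -1 1"}}

```text
time: 1.58
position: [327.0, -297.4, 274.6]
tcp_rot: [3.141, -0.001, 0.04]
force: [0.9, 0.2, -0.8]
width: 85.5
grasp_force: 0.0
```

>>> {"op": "drive_tool", "data": {"plan": "0.44 0.957 0 0 0 -1 1;0.44 0.957 0 0 0 -1 1;0.44 0.957 0 0 0 -1 1;0.44 0.957 0 0 0 0 1;0.44 0.957 0 0 0 0 1"}}

```text
time: 2.2
position: [437.1, -58.0, 274.7]
tcp_rot: [3.141, -0.001, -0.167]
force: [0.7, -0.9, 0.4]
width: 85.7
grasp_force: 0.0
```

>>> {"op": "drive_tool", "data": {"plan": "0.44 0.957 0 0 0 0 1;0.44 0.957 0 0 0 0 1;0.44 0.957 0 0 0 0 1;0.44 0.957 0 0 0 0 1;0 0 0 0 0 0 1"}}

```text
time: 2.82
position: [525.9, 135.0, 274.0]
tcp_rot: [-3.14, -0.001, -0.162]
force: [-0.6, -0.3, 0.1]
width: 85.7
grasp_force: 0.0
```

Refine the cap position from the wrist camera.

```bash
cat >> h.py <<'E'
from scipy.spatial.transform import Rotation as R
def wrist_pts(zplane=None):
    s=manip.state();im=manip.get_image("wrist");h,w=im["depth"].shape
    u,v=np.meshgrid(np.arange(w),np.arange(h))
    dx=u-im["cx"];dy=v-im["cy"];r=np.hypot(dx/im["fx"],dy/im["fy"]);ph=np.arctan2(dy/im["fy"],dx/im["fx"])
    ray=np.stack([np.sin(r)*np.cos(ph),-np.sin(r)*np.sin(ph),-np.cos(r)],-1)
    T=np.eye(4);T[:3,:3]=R.from_euler("xyz",s["tcp_rot"]).as_matrix();T[:3,3]=s["position"]
    T=T@np.array(im["mount"]);o=T[:3,3];d=ray@T[:3,:3].T
    if zplane is None: P=o+d*(im["depth"]/np.cos(r))[...,None];P[im["depth"]<=0]=np.nan
    else: P=o+d*((zplane-o[2])/d[...,2])[...,None]
    return s,im,P
E
python3 - <<'E'
from h import *
s,im,P=wrist_pts(); _,_,Q=wrist_pts(177)
print(s["position"],s["tcp_rot"])
a=im["image"].astype(int);red=(a[...,0]>110)&(a[...,0]>1.8*a[...,1])&(a[...,0]>1.8*a[...,2])
n,l,st,c=cv2.connectedComponentsWithStats(red.astype(np.uint8))
i=1+st[1:,4].argmax();m=l==i;print(st[i])
p=P[m];p=p[~np.isnan(p[:,0])]
zt=np.percentile(p[:,2],80);t=p[abs(p[:,2]-zt)<4];print("depth",zt,cv2.minEnclosingCircle(t[:,:2].astype(np.float32)),t.mean(0))
for o in manip.outline_of("wrist","cap")[:3]: print(o["score"],o["rect"])
cv2.imwrite("pics/c.png",a[...,::-1])
E
```

```text
[525.91468723 135.04569274 274.04406118] [-3.14029523e+00 -5.96063336e-04 -1.62321275e-01]
[ 224  157   54   56 1528]
depth 177.2721921046488 ((529.0967407226562, 137.38917541503906), 24.453462600708008) [531.65529571 142.02923595 176.63825487]
0.88 [225.9, 151.2, 52.8, 60.1]
0.88 [318.5, 121.3, 36.3, 35.0]
0.76 [232.8, 209.2, 33.6, 34.5][ WARN:0@1.529] global loadsave.cpp:1063 imwrite_ Unsupported depth image for selected encoder is fallbacked to CV_8U.
```

View pics/c.png

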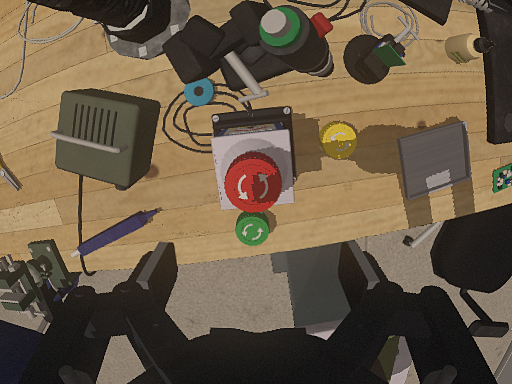

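The wrist view shows the red cap at about (251,183) on the tin. Its centre measures ≈(528.8, 138.3) with the top at 177, which agrees with the expected height.

>>> {"op": "drive_tool", "data": {"plan": "0.06 0.066 -0.6 0 0 0 1;0 0 -0.6 0 0 0 1;0 0 -0.6 0 0 0 1;0 0 -0.4 0 0 0 1;0 0 0 0 0 0 1"}}

```text
time: 3.6
position: [525.6, 133.3, 163.1]
tcp_rot: [3.14, 0.004, -0.169]
force: [-0.4, -0.4, 0.7]
width: 85.3
grasp_force: 0.0
```

>>> {"op": "drive_tool", "data": {"plan": "0.06 0.1 -0.3 0 0 0 1;0 0 0 0 0 0 1;0 0 0 0 0 0 1"}}

```text
time: 3.98
position: [530.8, 140.2, 149.7]
tcp_rot: [-3.141, -0.001, -0.167]
force: [1.5, -0.2, -0.1]
width: 85.7
grasp_force: 0.0
```

```bash
python3 - <<'E'
from h import *
for i in range(4):
    s,im,P=wrist_pts();print(s["position"].round(2),s["tcp_rot"].round(3),s["dq"].round(3))
_,_,P=wrist_pts()
a=im["image"].astype(int);red=(a[...,0]>110)&(a[...,0]>1.8*a[...,1])&(a[...,0]>1.8*a[...,2])
n,l,st,c=cv2.connectedComponentsWithStats(red.astype(np.uint8))
i=1+st[1:,4].argmax();m=l==i;print(st[i])
p=P[m];p=p[~np.isnan(p[:,0])]
zt=np.percentile(p[:,2],80);t=p[abs(p[:,2]-zt)<4];print("depth",zt,cv2.minEnclosingCircle(t[:,:2].astype(np.float32)),t.mean(0))
cv2.imwrite("pics/d.png",im["image"][...,::-1])
E
```

```text
[530.82 140.15 149.74] [-3.141e+00 -1.000e-03 -1.670e-01] [-0.    -0.003 -0.004 -0.001 -0.001 -0.001]
[530.83 140.19 149.85] [-3.141e+00 -1.000e-03 -1.670e-01] [ 0.    -0.003  0.001  0.001  0.001  0.   ]
[530.83 140.21 149.88] [-3.141e+00 -1.000e-03 -1.660e-01] [ 0.001 -0.     0.001  0.002  0.001  0.   ]
[530.79 140.19 149.85] [-3.141e+00 -1.000e-03 -1.660e-01] [-0.002  0.001  0.002  0.001 -0.001  0.002]
[ 210  212  102  102 5597]
depth 177.17442302485642 ((529.2335815429688, 138.025634765625), 24.662113189697266) [531.34370578 137.60131535 176.6463139 ]
```

View pics/d.png

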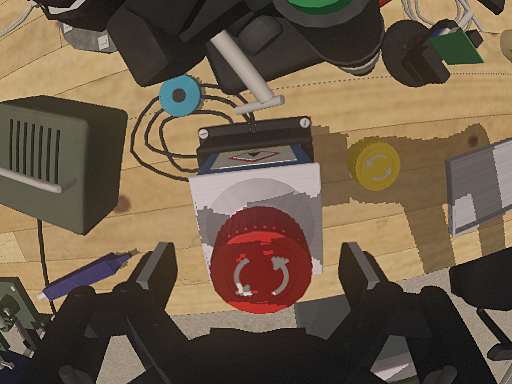

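The cap is centred between the fingers at about (262,260), and nothing is in the way. Nudging 2 mm, then closing.

>>> {"op": "drive_tool", "data": {"plan": "-0.03 -0.04 -0.03 0 0 0 1;0 0 0 0 0 0 -1;0 0 0 0 0 0 -1;0 0 0 0 0 0 -1;0 0 0 0 0 0 -1", "grip_force": 90}}

```text
time: 4.85
position: [529.2, 138.3, 148.2]
tcp_rot: [-3.141, -0.0, -0.167]
force: [0.1, 1.1, 2.4]
width: 46.5
grasp_force: 91.7
```

>>> {"op": "drive_tool", "data": {"plan": "0 0 0 0 0 0 -1;0 0 0 0 0 0 -1;0 0 0 0 0 0 -1"}}

```text
time: 5.22
position: [529.1, 138.2, 148.0]
tcp_rot: [-3.141, -0.0, -0.167]
force: [-1.1, 2.1, 2.7]
width: 47.1
grasp_force: 91.6
```

>>> {"op": "drive_tool", "data": {"plan": "0 0 -0.02 0 0 0 -1;0 0 -0.02 0 0 0 -1;0 0 -0.02 0 0 0 -1;0 0 0 0 0 0 -1"}}

```text
time: 5.72
position: [529.1, 138.2, 144.8]
tcp_rot: [-3.141, -0.0, -0.167]
force: [-0.4, 1.6, 3.4]
width: 47.0
grasp_force: 91.6
```

>>> {"op": "drive_tool", "data": {"plan": "0 0 -0.02 0 0 0 -1;0 0 -0.02 0 0 0 -1;0 0 -0.02 0 0 0 -1;0 0 0 0 0 0 -1"}}

```text
time: 6.22
position: [529.1, 138.2, 142.1]
tcp_rot: [-3.141, -0.0, -0.167]
force: [-0.4, 1.9, 4.9]
width: 46.6
grasp_force: 91.8
```

>>> {"op": "drive_tool", "data": {"plan": "0 0 -0.02 0 0 0 -1;0 0 -0.02 0 0 0 -1;0 0 -0.02 0 0 0 -1;0 0 0 0 0 0 -1"}}

```text
time: 6.72
position: [529.4, 138.6, 140.5]
tcp_rot: [-3.14, -0.002, -0.167]
force: [-2.6, 2.8, 13.5]
width: 46.9
grasp_force: 92.4
```

>>> {"op": "drive_tool", "data": {"plan": "0 0 -0.02 0 0 0 -1;0 0 -0.02 0 0 0 -1;0 0 0 0 0 0 -1"}}

```text
time: 7.1
position: [529.5, 138.6, 138.9]
tcp_rot: [-3.14, -0.002, -0.167]
force: [-3.7, 2.2, 16.1]
width: 46.9
grasp_force: 92.7
```

>>> {"op": "drive_tool", "data": {"plan": "0 0 -0.02 0 0 0 -1;0 0 -0.02 0 0 0 -1;0 0 0 0 0 0 -1"}}

```text
time: 7.48
position: [529.5, 138.6, 137.3]
tcp_rot: [-3.14, -0.002, -0.167]
force: [-5.1, 1.6, 19.7]
width: 46.6
grasp_force: 93.0
```

>>> {"op": "drive_tool", "data": {"plan": "0 0 -0.012 0 0 0 -1;0 0 0 0 0 0 -1;0 0 0 0 0 0 -1"}}

```text
time: 7.85
position: [529.6, 138.6, 137.1]
tcp_rot: [-3.14, -0.003, -0.167]
force: [-4.6, 0.9, 20.8]
width: 46.9
grasp_force: 93.4
```

>>> {"op": "drive_tool", "data": {"plan": "0 0 -0.008 0 0 0 -1;0 0 0 0 0 0 -1"}}

```text
time: 8.1
position: [529.7, 138.6, 137.1]
tcp_rot: [-3.14, -0.003, -0.167]
force: [-6.4, 0.1, 22.8]
width: 46.7
grasp_force: 93.6
```

```bash
python3 -c "
from plant import manip;s=manip.state();print(s['force'],s['moment'],s['position'],s['q'])"
```

```text
[-6.4070074   0.07065339 22.76524999] [0.17449916 0.95749167 0.00625746] [529.67332241 138.59361009 137.11431838] [1.78400740e-01 3.56943693e-01 1.69511086e+00 6.09772154e-04
 1.08621276e+00 1.91554962e+00]
```

>>> {"op": "drive_tool", "data": {"plan": "0 0 0 0 0 0.6 -1;0 0 0 0 0 0.6 -1;0 0 0 0 0 0.6 -1"}}

```text
time: 8.48
position: [530.0, 138.5, 137.1]
tcp_rot: [-3.14, -0.004, -0.04]
force: [-4.8, 1.9, 22.5]
width: 47.2
grasp_force: 93.7
```

```bash
python3 -c "
from plant import manip;s=manip.state();print(s['force'],s['moment'],s['position'],s['q'][5])"
```

```text
[-4.77637012  1.8740756  22.46285547] [ 0.09547644  0.81697848 -0.14828535] [529.97925203 138.49900515 137.09704925] 1.7888260561662066
```

>>> {"op": "drive_tool", "data": {"plan": "0 0 0 0 0 0.8 -1;0 0 0 0 0 0.8 -1;0 0 0 0 0 0.8 -1;0 0 0 0 0 0.8 -1"}}

```text
time: 8.98
position: [530.5, 138.5, 137.1]
tcp_rot: [-3.141, -0.005, 0.184]
force: [-4.3, 1.1, 22.3]
width: 46.7
grasp_force: 93.6
```

>>> {"op": "drive_tool", "data": {"plan": "0 0 0 0 0 0.8 -1;0 0 0 0 0 0.8 -1;0 0 0 0 0 0.8 -1;0 0 0 0 0 0.8 -1;0 0 0 0 0 0.8 -1"}}

```text
time: 9.6
position: [530.5, 138.6, 137.1]
tcp_rot: [3.141, -0.005, 0.463]
force: [-3.4, 2.1, 22.2]
width: 47.1
grasp_force: 93.6
```

>>> {"op": "drive_tool", "data": {"plan": "0 0 0 0 0 0.8 -1;0 0 0 0 0 0.8 -1;0 0 0 0 0 0.8 -1;0 0 0 0 0 0.8 -1;0 0 0 0 0 0.8 -1"}}

```text
time: 10.22
position: [530.5, 138.7, 137.1]
tcp_rot: [3.139, -0.004, 0.742]
force: [-3.9, 1.2, 21.2]
width: 46.9
grasp_force: 93.5
```

>>> {"op": "drive_tool", "data": {"plan": "0 0 0 0 0 0.8 -1;0 0 0 0 0 0.8 -1;0 0 0 0 0 0.8 -1;0 0 0 0 0 0.8 -1;0 0 0 0 0 0 -1"}}

```text
time: 10.85
position: [530.6, 138.6, 137.1]
tcp_rot: [3.138, -0.004, 0.965]
force: [-3.6, 1.9, 21.4]
width: 46.5
grasp_force: 93.5
```

```bash
python3 - <<'E'
from h import *
s,im,P=wrist_pts();print(s['force'],s['moment'],s['position'],s['tcp_rot'],np.degrees(s['tcp_rot'][2]+.167))
cv2.imwrite("pics/e.png",im["image"][...,::-1])
E
```

```text
[-3.56616312  1.89034582 21.41327982] [ 0.24634952  0.63239913 -0.04167379] [530.59742146 138.63246588 137.12788454] [ 3.1383238  -0.00384115  0.96456034] 64.83363155258385
```

View pics/e.png

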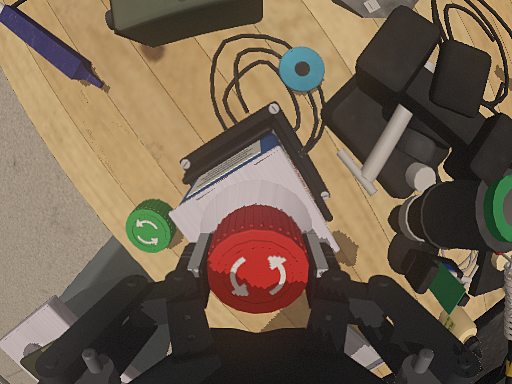

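The arrows on the cap (~(258,278)) hold the same orientation relative to the fingers, so it turned with them (64.8°). Lifting gently.

>>> {"op": "drive_tool", "data": {"plan": "0 0 0.03 0 0 0.25 -1;0 0 0.06 0 0 0 -1;0 0 0.08 0 0 0 -1;0 0 0.08 0 0 0 -1;0 0 0 0 0 0 -1"}}

```text
time: 11.52
position: [529.7, 138.2, 146.7]
tcp_rot: [3.14, -0.001, 0.982]
force: [1.2, 1.1, 3.6]
width: 46.5
grasp_force: 92.0
```

>>> {"op": "drive_tool", "data": {"plan": "0 0 0.1 0 0 0 -1;0 0 0.1 0 0 0 -1;0 0 0.1 0 0 0 -1;0 0 0.1 0 0 0 -1;0 0 0 0 0 0 -1"}}

```text
time: 12.15
position: [529.0, 138.0, 166.7]
tcp_rot: [3.141, -0.0, 0.982]
force: [-0.4, 0.3, -0.9]
width: 46.9
grasp_force: 92.3
```

>>> {"op": "drive_tool", "data": {"plan": "0 0 0.5 0 0 0 -1;0 0 0.5 0 0 0 -1;0 0 0.5 0 0 0 -1;0 0 0 0 0 0 -1"}}

```text
time: 12.65
position: [530.3, 138.3, 243.1]
tcp_rot: [3.138, -0.003, 0.982]
force: [1.0, 0.7, -0.8]
width: 46.5
grasp_force: 92.4
```

```bash
python3 - <<'E'
from h import *
im=manip.get_image("scene");s=manip.state();print(s["position"],s["width"])
cv2.imwrite("pics/f.png",cv2.resize(im["image"][160:330,100:300],None,fx=3,fy=3)[...,::-1])
E
```

```text
[529.22091135 138.14057924 241.64267072] 46.547965560473216
```

View pics/f.png

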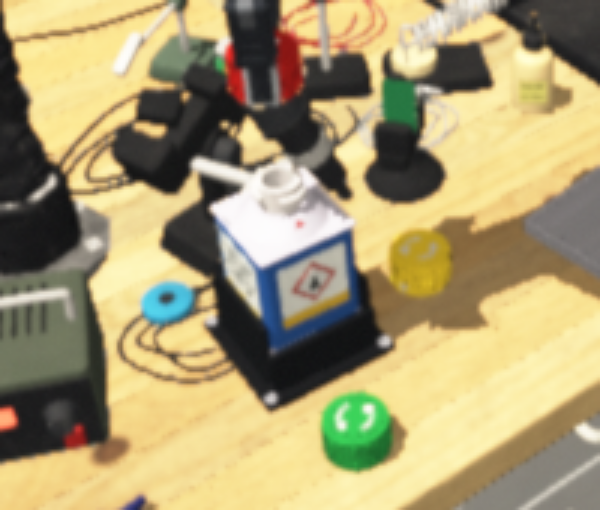

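The open neck shows at (280,185), the cap is in the gripper at (262,75), and the tin stands in its holder. Moving to the tray.

>>> {"op": "drive_tool", "data": {"plan": "-0.112 -0.57 0 0 0 -1 -1;-0.112 -0.57 0 0 0 -1 -1;-0.112 -0.57 0 0 0 -1 -1;-0.112 -0.57 0 0 0 -1 -1;-0.112 -0.57 0 0 0 -1 -1"}}

```text
time: 13.32
position: [499.5, -5.2, 239.5]
tcp_rot: [-3.139, 0.003, 0.63]
force: [-0.3, -0.2, -0.7]
width: 47.0
grasp_force: 92.4
```

>>> {"op": "drive_tool", "data": {"plan": "-0.112 -0.57 0 0 0 -1 -1;-0.112 -0.57 0 0 0 -1 -1;-0.112 -0.57 0 0 0 -1 -1;-0.112 -0.57 0 0 0 -1 -1;-0.112 -0.57 0 0 0 -1 -1"}}

```text
time: 13.95
position: [471.6, -147.4, 239.5]
tcp_rot: [-3.14, 0.003, 0.281]
force: [0.0, 0.3, 0.2]
width: 47.0
grasp_force: 92.3
```

>>> {"op": "drive_tool", "data": {"plan": "0 0 -0.8 0 0 -1 -1;0 0 -0.8 0 0 -1 -1;0 0 -0.8 0 0 -0.25 -1;0 0 -0.8 0 0 0 -1;0 0 0 0 0 0 -1"}}

```text
time: 14.58
position: [469.0, -145.3, 77.7]
tcp_rot: [-3.137, 0.009, 0.126]
force: [0.7, 0.1, -0.7]
width: 46.5
grasp_force: 92.5
```

```bash
python3 - <<'E'
from h import *
s,im,P=wrist_pts();print(s["position"],s["tcp_rot"],s["force"])
for o in manip.outline_of("wrist","tray")[:2]: print(o["score"],o["rect"])
h=im["image"].copy()
# mark tray centre & corners per top estimate
_,_,Q=wrist_pts(13)
for dx,dy in [(0,0),(50,65),(-50,65),(50,-65),(-50,-65)]:
    c,sn=np.cos(.129),np.sin(.129);t=np.array([473+c*dx-sn*dy,-147.2+sn*dx+c*dy])
    v,u=np.unravel_index(np.argmin(np.hypot(Q[...,0]-t[0],Q[...,1]-t[1])),Q.shape[:2]);cv2.circle(h,(int(u),int(v)),3,(255,0,255),1)
cv2.imwrite("pics/g.png",h[...,::-1])
E
```

```text
[ 468.96375185 -145.34291275   77.66270936] [-3.13658314  0.00895166  0.12646361] [ 0.70058153  0.13789637 -0.68528121]
0.62 [168.6, 127.2, 184.1, 129.2]
```

View pics/g.png

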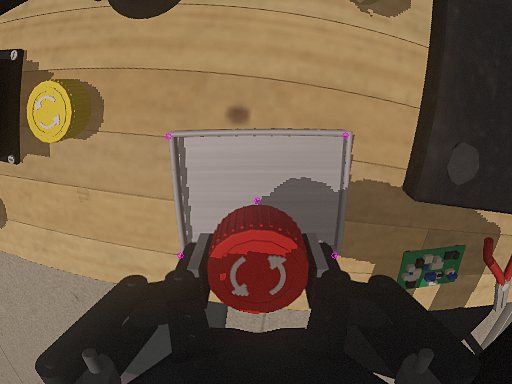

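The tray outline matches my estimate (its far corners are at (170,135) and (347,134)) and the fingers line up with its long axis. Descending.

>>> {"op": "drive_tool", "data": {"plan": "0.05 -0.03 -0.5 0 0 0 -1;0 0 -0.4 0 0 0 -1;0 0 -0.3 0 0 0 -1;0 0 0 0 0 0 -1"}}

```text
time: 15.22
position: [476.1, -148.6, 22.1]
tcp_rot: [3.141, -0.001, 0.127]
force: [0.1, -0.3, -0.2]
width: 46.5
grasp_force: 92.5
```

>>> {"op": "drive_tool", "data": {"plan": "-0.04 0.02 -0.12 0 0 0 -1;0 0 -0.1 0 0 0 -1;0 0 -0.06 0 0 0 -1;0 0 0 0 0 0 -1"}}

```text
time: 15.72
position: [473.4, -147.4, 7.2]
tcp_rot: [-3.141, 0.0, 0.126]
force: [0.9, -0.1, -0.3]
width: 46.8
grasp_force: 92.5
```

>>> {"op": "drive_tool", "data": {"plan": "0 0 -0.02 0 0 0 -1;0 0 -0.02 0 0 0 -1;0 0 0 0 0 0 -1"}}

```text
time: 16.1
position: [473.5, -147.4, 5.3]
tcp_rot: [-3.142, 0.0, 0.127]
force: [-0.5, 0.2, 0.6]
width: 46.6
grasp_force: 92.5
```

>>> {"op": "drive_tool", "data": {"plan": "0 0 -0.015 0 0 0 -1;0 0 -0.015 0 0 0 -1;0 0 0 0 0 0 -1"}}

```text
time: 16.48
position: [473.5, -147.4, 3.8]
tcp_rot: [3.142, -0.0, 0.127]
force: [1.0, 0.1, -0.5]
width: 46.6
grasp_force: 92.7
```

>>> {"op": "drive_tool", "data": {"plan": "0 0 -0.012 0 0 0 -1;0 0 -0.012 0 0 0 -1;0 0 0 0 0 0 -1"}}

```text
time: 16.85
position: [473.5, -147.4, 3.7]
tcp_rot: [3.141, -0.001, 0.127]
force: [-2.9, 1.3, 11.1]
width: 46.9
grasp_force: 94.1
```

>>> {"op": "drive_tool", "data": {"plan": "0 0 0.016 0 0 0 -1;0 0 0 0 0 0 -1;0 0 0 0 0 0 0.45;0 0 0 0 0 0 0.45;0 0 0 0 0 0 0.45"}}

```text
time: 17.48
position: [473.4, -147.4, 3.2]
tcp_rot: [-3.141, 0.0, 0.126]
force: [0.6, 0.4, 0.4]
width: 61.8
grasp_force: 0.0
```

>>> {"op": "drive_tool", "data": {"plan": "0 0 0 0 0 0 0.45;0 0 0.1 0 0 0 0.45;0 0 0.3 0 0 0 0.45;0 0 0.6 0 0 0 0.45;0 0 1 0 0 0 0.45"}}

```text
time: 18.1
position: [472.1, -146.9, 103.4]
tcp_rot: [-3.14, 0.003, 0.126]
force: [1.3, -1.1, 0.4]
width: 61.9
grasp_force: 0.0
```

>>> {"op": "drive_tool", "data": {"plan": "0 0 1 0 0 0 0.45;-0.5 -0.5 1 0 0 0 0.45;-0.5 -0.5 0.5 0 0 0 0.45;0 0 0 0 0 0 0.45;0 0 0 0 0 0 0.45"}}

```text
time: 18.73
position: [423.2, -197.0, 228.2]
tcp_rot: [-3.141, -0.0, 0.126]
force: [0.4, 0.4, 0.2]
width: 61.7
grasp_force: 0.0
```

```bash
python3 - <<'E'
from h import *
s,im,P=wrist_pts();print(s["position"],s["width"])
t=manip.get_image("top");W=pts(t)
for n in("cap","tin","board","flux_bottle","wick_reel","holder"):
  for o in manip.outline_of("top",n)[:3]:
    p=W[o["mask"]];p=p[~np.isnan(p[:,0])];z=np.percentile(p[:,2],95);q=p[p[:,2]>z-5];print(n,round(o["score"],2),z.round(),((q.max(0)+q.min(0))/2)[:2].round(1),t["image"][o["mask"]].mean(0).round())
c=manip.get_image("scene")["image"][160:330,100:300]
cv2.imwrite("pics/i.png",np.hstack([im["image"][:340],cv2.resize(c,(280,238)).__class__((0,))if 0 else cv2.copyMakeBorder(cv2.resize(c,(280,238)),0,102,0,0,0)])[...,::-1])
E
```

```text
[ 423.21961534 -196.98289696  228.22300189] 61.74837752232999
cap 0.79 33.0 [414.4 161.6] [113. 171. 102.]
cap 0.61 36.0 [ 473.7 -148.1] [213.  90.  78.]
cap 0.56 34.0 [526.   21.5] [233. 214.  85.]
tin 0.93 158.0 [528.4 139.2] [185. 175. 173.]
flux_bottle 0.67 36.0 [ 473.7 -148.1] [216.  82.  70.]
flux_bottle 0.66 85.0 [ 649.7 -200.7] [145. 127.  88.]
wick_reel 0.72 14.0 [620.6 198.3] [ 81. 141. 158.]
holder 0.69 71.0 [528.8 135.7] [71. 62. 51.]
holder 0.66 16.0 [ 472.7 -145. ] [192. 182. 177.]
```

View pics/i.png

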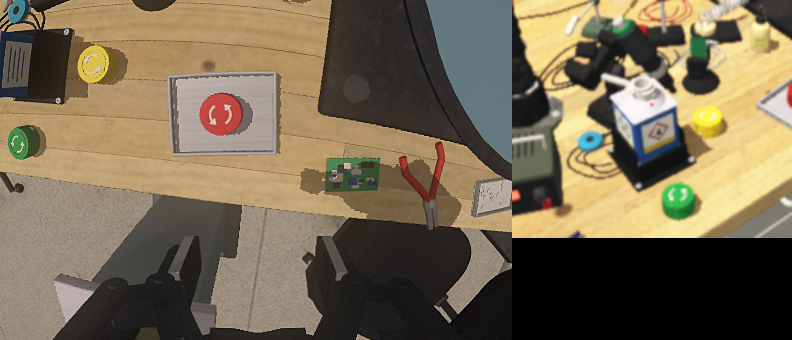

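The red cap stands upright in the tray at (220,114), with its top at 33–36 mm as expected. The tin stands open in its holder at (645,120), and the other things have not moved. Handing in.

```bash
python3 -c "
from plant import manip;print(manip.close_job())"
```

```text
the job is handed in; nothing more can be done
None
```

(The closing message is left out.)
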